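# Relamp the bootmaker's bench light

### The job

Take the new tubular lamp out of the tool block and fit it in the bench light's empty bayonet holder: feel for the slots, press it down against the spring, turn it clockwise to its stop and let it rise into its notches, locked and released, without ever forcing it. Then switch the light on with the rocker on its base. Leave the other things on the bench where they are.

Things in the scene. Friction and masses are not known exactly. Their poses are not given: they have to be found in the camera images.
- lamp_mid (a point): Centre of the new lamp: white tubular LED lamp, 110 mm long, standing upright, cap down, loose in the tool block. Tube 36 mm in diameter from 11 mm below this point to its top 55 mm above; below it a grey cone, then the steel bayonet cap. Two pins stand out sideways from the cap, 48 mm below this point. x axis along the pins (a grey bar on the top end shows the same line), z up. About 80 g.
- lamp: The same lamp; origin at the middle of the cap's lower end, 55 mm below its centre. Cap 22 mm in diameter, 26 mm long, tapered over its last 4 mm. The two opposite pins are 3 mm thick, 29 mm over both ends, centre line 7 mm above the origin, along x.
- bench_light: The bench light, fixed. Grey base 110 x 210 x 24 mm; a stem 60 mm from its middle towards +y carries the holder, open to the top; the rocker switch is 60 mm from the middle towards -y. Origin at the middle of the base's underside, y along the base, z up.
- mouth (a point): Centre of the holder's open top, 138 mm above the bench; axes as the base. Brass shell, bore 24 mm, outside 31 mm. Two opposite slots open in its rim, 5 mm wide. Their line lies within 45 degrees of this x axis, either way; how far the holder is turned on its stem is not measured: look or feel. While the pins rest on the rim, the lamp's centre is 49.5 mm above this point.
- lamp_home (a point): Where the lamp's centre lies once locked: 41 mm above the mouth. In the slots the lamp meets the spring 4 mm above this point (3 N, then 0.8 N more per mm). Pressed more than 3.5 mm below it, the lamp can turn clockwise from above, 37 degrees (stop at 41); 6.5 mm below it the pins meet the hard bottom. Let go at the stop, the spring lifts it here into the notches.
- rocker (a joint): The white rocker switch on the base: 0 = off (the end away from the stem stands up), 0.4 = on (that end pressed fully down). It stays as left; it takes about 3 N.
- rocker_pad (a point): Top of the rocker's raised end, where to press straight down, 40 mm above the bench, 73.5 mm from the middle of the base; rocker 24 mm wide, 40 mm long along the base. This end goes down about 5 mm.
- block: Wooden tool block, fixed, 80 x 190 x 45 mm, origin at the middle of its underside, y along its length. The lamp stands in a 33 mm hole, 22 mm deep, 65 mm from the middle towards +y; the rest holds three wooden-handled tools, up to 125 mm above the bench.
- shade: Bystander: green metal lamp shade standing on its wide rim, 128 mm across, 94 mm high; origin at the middle of its underside.
- last: Bystander: wooden shoe last, 260 mm long, 105 mm high; origin at the middle of its underside.
- cement_can: Bystander: round steel can, 76 mm across, 100 mm high; origin at the middle of its underside.
- hammer: Bystander: hammer lying flat, 260 mm long; origin under its middle.
- spool: Bystander: wooden thread spool, 48 mm across, 60 mm high; origin at the middle of its underside.
- brush: Bystander: wooden-backed brush, 50 x 100 x 40 mm; origin at the middle of its underside.
Mind the look-alikes: they are no part of the job. Of the things like the lamp, leave any that is blue or pink; of the rest the smaller one is meant.

How it is judged:
By the outcome, as a careful person would: the job done as asked, in the order asked, and still so for the second after the job is handed in, with the robot touching nothing.
It also fails if it takes over 72 s, if anything falls off the work surface, if the arm or the gripper's body presses on something with over 40 N, if the wrist force passes 120 N, or if a joint passes its speed limit or range.

### The arm

A 6-joint arm with a two-finger parallel gripper is mounted at the origin on the work surface. World frame = base frame: x ahead of the robot, y to its left, z up, the work surface at z = 0. Lengths are in m, angles in rad, forces in N, time in s.
With the tool pointing down it reaches from about 0.3 to 0.95 m from the base axis. Payload 3.1 kg.
Tool frame: the origin (TCP) lies on the centre line of the jaws, within the pads' length; the fingertips stand tip_reach ahead of it and the grasp point (between the pads) lies 2 mm behind it (tip_reach is the distance from the TCP to the fingertips, in m); z points along the fingers, y is the direction in which the jaws open and shut (so a half turn about z gives the same grasp; the last joint's range is limited). The gripper opens to 85 mm and grips with 20 to 120 N. Pads are 22 mm wide; open, the fingers measure 114 mm over their backs; the gripper's body (76 mm by 85 mm) begins 54 mm behind the grasp point. The pads swing forward as they close: fully open they stand 13 mm farther back than shut.
Start: joints at [1.237, 0.308, 1.634, -0, 1.2, -0.07], TCP at [0.163, 0.603, 0.248] pointing down, gripper open.
Joint ranges: [-3.06, 3.06], [-0.79, 1.96], [0.05, 2.63], [-1.19, 4.34], [0.05, 2.64], [-2.94, 2.94]. Speed limits (rad/s): [2.79, 2.79, 3.14, 3.14, 3.14, 3.14].

### API

Orientations are given as a rotation vector (axis times angle).
In Python, from plant import * gives the robot as it stands.
- The arm moves only by the shell command python3 -m pendant 'ROWS' [OPENING] [FORCE]. ROWS is a JSON object of lists of equal length, an entry for each row: "dp": the shift along the tool's x, y, z in cm, a list of three; "delta_rot": the turn, a rotation vector about the tool's x, y, z in rad, a list of three. In form: {"dp": [[dx, dy, dz], ...], "delta_rot": [[rx, ry, rz], ...]}. A call has exactly 5 rows; each row is the pose to reach, as a shift and turn from the pose commanded when the call began, along the tool's axes at that moment; what a row does not reach only later rows make up. A row lasts 1/8 s, in which the tool goes at most 62.5 mm and 10.7 degrees, less where a joint would pass 70% of its speed; a pose out of reach is approached as far as the arm can. A call with a gripper value outside its range is refused whole. OPENING is the finger opening in cm, from 0 to 8.54, set as the call begins (- or left out, the last holds). The fingers move at their own pace and stop on an object; FORCE is the grip in N (left out, the last holds). Time passes only in rows, so rows that repeat a pose let the fingers close, or fill a call up. It gives the time, the measured TCP pose, the force and the opening at its end, in the units of the state.
- observe(): the state, without advancing time (a new reading comes with each control period).
- grab_frame(name): name is "side" or "top" or "wrist"; returns a dict with "frame" (384x512x3 uint8, blue, green, red), "fov_y" (degrees; the focal length in pixels is half the picture's height over the tangent of half this angle, whatever the lens; pixels are square), "cx", "cy" (the principal point, pixels), "k1" (the pictures are not rectified: a ray, as slopes to the right and down, at radius r is drawn at 1 + k1 r^2 times it, then the intrinsics apply), "eye" and "orientation" of the camera in the world. Camera axes: x right, y down, z forward; pixel columns grow to the right and rows downward; lengths in m; the calibration is good to about 2 mm. A picture is of the moment at which its call begins. There is no depth.
- finish_job(): hands the job in, once; it reports no verdict.
The state is a dict: "time": time; "joints": joint angles; "qd": joint speeds; "joint_torque": joint torques, N m; "eef_pos": TCP position; "tcp_rot": TCP orientation; "ft_force": force on the tool from outside, world axes, zero at the start; "moment": the same for the moment, N m; "width": finger opening in m.
Only numpy, scipy, OpenCV 4.12 (cv2) and the standard library are available. Lean on these libraries where they do the work, as an engineer would, in place of code of your own. Each camera call takes 0.05 s, during which the arm holds its last target. There are 200 camera calls.

## Working session

There is one attempt and no reset: what is moved stays moved. The work goes in short steps, Python scripts to look and compute and a shell command to move; the robot and the scene stay as the last step left them, time stands still between calls to the robot, and variables do not carry over. Pictures are saved under pics/ and viewed, about 8 in all and at most 12, crops included, and the job is handed in when it is done.

```bash
ls; mkdir -p pics; cat > h.py <<'E'
from plant import *
import numpy as np, cv2
from scipy.spatial.transform import Rotation as R
def K(g):
    f=g["frame"].shape[0]/2/np.tan(np.radians(g["fov_y"])/2); return f
def Rm(g):
    o=np.array(g["orientation"],float); return o if o.shape==(3,3) else R.from_rotvec(o).as_matrix()
def ray(g,u,v):
    f=K(g); Km=np.array([[f,0,g["cx"]],[0,f,g["cy"]],[0,0,1.]])
    p=cv2.undistortPoints(np.array([[[u,v]]],float),Km,np.array([g["k1"],0,0,0,0.])) [0,0]
    # model: drawn at (1+k1 r^2) times
    return np.array(g["eye"]),Rm(g)@np.array([p[0],p[1],1])
def onz(g,u,v,z):
    e,d=ray(g,u,v); return e+d*(z-e[2])/d[2]
def proj(g,P):
    c=Rm(g).T@(np.array(P)-np.array(g["eye"])); s=c[:2]/c[2]; s=s*(1+g["k1"]*(s@s)); return K(g)*s+[g["cx"],g["cy"]]
def snap(n,fn):
    import pickle
    g=grab_frame(n); cv2.imwrite(f"pics/{fn}.png",g["frame"]); pickle.dump(g,open(f"pics/{fn}.pkl","wb")); return g
def load(fn):
    import pickle; return pickle.load(open(f"pics/{fn}.pkl","rb"))
E
python3 - <<'E'
from h import *
s=observe(); print(s)
for n in("top","side","wrist"):
    g=snap(n,n+"0"); print(n,{k:g[k] for k in g if k!="frame"})
t=cv2.imread("pics/top0.png");print(t.shape)
E
```

```text
pics
{'time': 0.0, 'joints': array([ 1.23728666e+00,  3.09008379e-01,  1.63518432e+00,  1.54817675e-05,
        1.19969377e+00, -6.96890767e-02]), 'qd': array([-0.00027801,  0.00096536,  0.0009645 ,  0.00236595,  0.00211922,
        0.00041339]), 'joint_torque': array([-5.80043525e-05, -4.15249908e+01, -2.76665175e+01, -1.76377644e-04,
        1.01423106e-02, -2.63107530e-06]), 'eef_pos': array([0.16274176, 0.6026335 , 0.24704599]), 'tcp_rot': array([-0.41315389, -3.11382745,  0.00352507]), 'ft_force': array([ 0.29306263, -0.02800058, -0.16648448]), 'moment': array([-0.01990171, -0.00263026,  0.02591556]), 'width': 0.08552064605324988}
top {'fov_y': 53.224108002217626, 'cx': 254.2388624615092, 'cy': 189.41223514724032, 'k1': -0.050254696524149815, 'eye': array([ 0.43105962, -0.0163361 ,  1.29141339]), 'orientation': array([-2.11723171,  2.16460412, -0.10394577])}
side {'fov_y': 50.291175327747425, 'cx': 250.11363396553722, 'cy': 189.58969019161563, 'k1': -0.1498439992993292, 'eye': array([0.53181035, 0.7782307 , 0.95038001]), 'orientation': array([-0.07049534,  2.89670361, -1.14524382])}
wrist {'fov_y': 60.14913092530346, 'cx': 258.70617610320085, 'cy': 192.57158074614978, 'k1': -0.09502589751337394, 'eye': array([0.09930502, 0.62064878, 0.37307624]), 'orientation': array([2.31687409, 1.77335137, 0.23465321])}
(384, 512, 3)
```

View pics/top0.png

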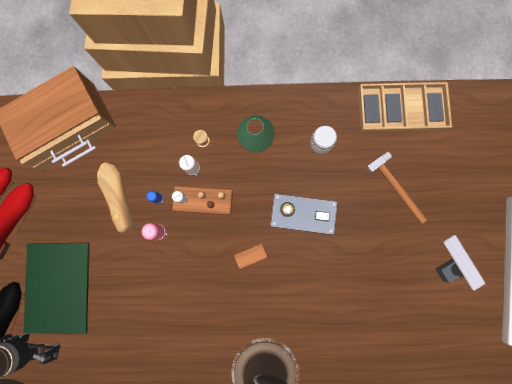

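View pics/side0.png

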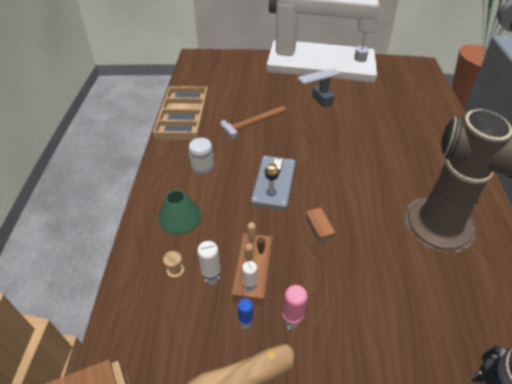

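The top view shows the white lamp in the block at about (178,197), block (203,201), base (304,214) with holder (288,210) and rocker (322,216). The larger white lamp at (188,162), plus the blue and pink ones, are decoys. Next I'll measure these, including an enlarged crop.

```bash
python3 - <<'E'
from h import *
g=load("top0"); s=load("side0"); im=g["frame"]
hsv=cv2.cvtColor(im,cv2.COLOR_BGR2HSV)
# base: bluish grey
def comp(m,box):
    x0,y0,x1,y1=box; mm=np.zeros_like(m); mm[y0:y1,x0:x1]=m[y0:y1,x0:x1]
    cs,_=cv2.findContours(mm,cv2.RETR_EXTERNAL,cv2.CHAIN_APPROX_NONE); return max(cs,key=cv2.contourArea)
b=comp(cv2.inRange(hsv,(95,25,90),(125,140,255)),(260,185,350,245))
r=cv2.minAreaRect(b); print("base",r); 
P=np.array([onz(g,*p,0.024) for p in cv2.boxPoints(r)]);print(P.round(4))
for i in range(4): print(np.linalg.norm(P[i]-P[(i+1)%4]).round(4),end=' ')
print("centre",P.mean(0))
k=comp(cv2.inRange(hsv,(3,90,60),(15,255,255)),(165,180,240,220)); r=cv2.minAreaRect(k);print("block",r)
P=np.array([onz(g,*p,0.045) for p in cv2.boxPoints(r)]);print(P.round(4),P.mean(0),[np.linalg.norm(P[i]-P[(i+1)%4]).round(4) for i in range(4)])
w=comp(cv2.inRange(hsv,(0,0,150),(180,60,255)),(168,185,190,208)); print("lamp",cv2.minEnclosingCircle(w)); (c,_)=cv2.minEnclosingCircle(w); print(onz(g,*c,0.133))
a=cv2.resize(im[180:240,165:345],None,fx=4,fy=4,interpolation=cv2.INTER_CUBIC)
a2=cv2.resize(s["frame"][150:300,180:320],None,fx=4,fy=4,interpolation=cv2.INTER_CUBIC)
cv2.imwrite("pics/c1.png",a); cv2.imwrite("pics/c2.png",a2)
for q in [(250,268)]: print("side lamp top",onz(s,*q,0.133))
E
```

```text
base ((303.69244384765625, 213.49903869628906), (61.318626403808594, 31.078956604003906), 7.305759906768799)
[[ 0.4746 -0.0329  0.024 ]
 [ 0.5765 -0.0486  0.024 ]
 [ 0.5457 -0.2489  0.024 ]
 [ 0.4447 -0.2314  0.024 ]]
0.1031 0.2026 0.1025 0.2007 centre [ 0.51037493 -0.14046099  0.024     ]
block ((202.0, 199.5), (39.0, 74.0), 90.0)
[[0.6302 0.3165 0.045 ]
 [0.624  0.0699 0.045 ]
 [0.4956 0.0719 0.045 ]
 [0.5006 0.3153 0.045 ]] [0.56260572 0.19342305 0.045     ] [np.float64(0.2467), np.float64(0.1283), np.float64(0.2435), np.float64(0.1296)]
lamp ((177.25640869140625, 196.06410217285156), 5.647256851196289)
[0.56528547 0.25443436 0.133     ]
side lamp top [0.56476646 0.263628   0.133     ]
```

View pics/c1.png

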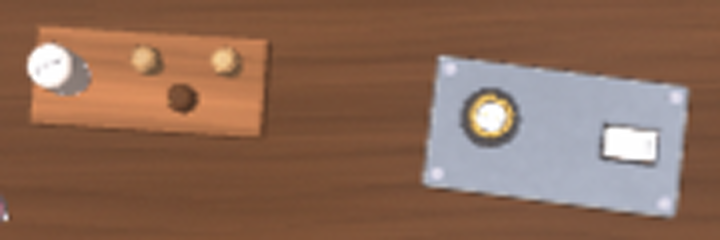

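```bash
cat >> h.py <<'E'
def go(pos,yaw=None):
    """print dp(cm) and delta_rot to bring TCP to pos, tool down, tool x at world yaw (deg)"""
    s=observe(); T=R.from_rotvec(s["tcp_rot"]); M=T.as_matrix()
    if yaw is None: yaw=np.degrees(np.arctan2(M[1,0],M[0,0]))
    c,n=np.cos(np.radians(yaw)),np.sin(np.radians(yaw))
    G=np.array([[c,n,0],[n,-c,0],[0,0,-1.]])
    print("dp",(M.T@(np.array(pos)-s["eef_pos"])*100).round(2),"rot",R.from_matrix(M.T@G).as_rotvec().round(3),"yaw",round(yaw,1))
def st():
    s=observe(); M=R.from_rotvec(s["tcp_rot"]).as_matrix()
    print("t",s["time"],"p",s["eef_pos"].round(4),"yaw",np.degrees(np.arctan2(M[1,0],M[0,0])).round(2),"zax",M[:,2].round(3),"F",s["ft_force"].round(2),"M",s["moment"].round(3),"w",round(s["width"],4),"q",s["joints"].round(3)); return M
E
python3 - <<'E'
from h import *
M=st(); print(M.round(3))
g=load("wrist0"); print("cam axes in tool\n",(M.T@Rm(g)).round(3),"eye in tool",M.T@(g["eye"]-observe()["eef_pos"]))
g=load("top0")
# crop 4x pixel mapping: u=165+x/4-.375
f=lambda x,y,z:onz(g,165+(x+.5)/4-.5,180+(y+.5)/4-.5,z).round(4)
print("block",[f(*p,.045) for p in((37,25),(270,40),(263,137),(30,122))])
print("mouth",f(489,116,.138),"lamp",f(50,66,.133),"rocker mid",f(630,144,.036))
print("base",[f(*p,.024) for p in((440,56),(688,87),(674,217),(423,185))])
print("plan down-view over lamp at yaw same:"); go([.565,.257,.25])
E
```

```text
t 0.15 p [0.1628 0.6028 0.2473] yaw 164.88 zax [-0.001 -0.002 -1.   ] F [-0.44  0.86  0.26] M [-0.011  0.009  0.023] w 0.0854 q [ 1.237  0.309  1.635 -0.     1.2   -0.07 ]
[[-0.965  0.261 -0.001]
 [ 0.261  0.965 -0.002]
 [ 0.    -0.002 -1.   ]]
cam axes in tool
 [[-0.001 -0.964 -0.265]
 [ 1.    -0.    -0.002]
 [ 0.002 -0.265  0.964]] eye in tool [ 0.06600186  0.00043847 -0.12575851]
block [array([0.6097, 0.2865, 0.045 ]), array([0.5925, 0.0931, 0.045 ]), array([0.5129, 0.0998, 0.045 ]), array([0.5293, 0.2918, 0.045 ])]
mouth [ 0.5188 -0.0795  0.138 ] lamp [0.5651 0.2548 0.133 ] rocker mid [ 0.5011 -0.1992  0.036 ]
base [array([ 0.5784, -0.0466,  0.024 ]), array([ 0.5477, -0.2508,  0.024 ]), array([ 0.4412, -0.2345,  0.024 ]), array([ 0.4719, -0.0298,  0.024 ])]
plan down-view over lamp at yaw same:
dp [-47.84 -22.89  -0.23] rot [-0.002 -0.     0.   ] yaw 164.9
```

```bash
python3 -m pendant '{"dp":[[-4,-2,-5],[-9,-4.3,-8.3],[-14.5,-6.9,-8.3],[-20,-9.5,-8.3],[-25.5,-12.1,-8.3]],"delta_rot":[[0,0,0.18],[0,0,0.36],[0,0,0.54],[0,0,0.72],[0,0,0.9]]}' 6.5 40; python3 -c "
from h import *
import plant;print([ (k,getattr(plant,k)) for k in dir(plant) if 'tip' in k.lower()])
st();go([.566,.256,.33],90)"
```

```text
time: 0.78
eef_pos: [0.3786, 0.4188, 0.3313]
tcp_rot: [1.734, 2.62, 0.001]
ft_force: [0.3, 1.3, -0.1]
width: 0.0649
[('tip_reach', 0.017)]
t 0.775 p [0.3786 0.4188 0.3313] yaw 113.0 zax [ 0.  0. -1.] F [ 0.29  1.28 -0.05] M [ 0.058 -0.04  -0.033] w 0.0649 q [ 0.759  0.125  1.686 -0.     1.33   0.357]
dp [-22.31  10.89   0.13] rot [ 0.    -0.     0.401] yaw 90
```

```bash
python3 -m pendant '{"dp":[[-5,2.4,0],[-10,4.9,0],[-15,7.3,0.1],[-20,9.7,0.1],[-22.3,10.9,0.1]],"delta_rot":[[0,0,0.1],[0,0,0.2],[0,0,0.3],[0,0,0.4],[0,0,0.4]]}'; python3 - <<'E'
from h import *
st(); g=snap("wrist","w1"); s=observe(); print(proj(g,[.566,.256,.133]))
E
```

```text
time: 1.4
eef_pos: [0.5674, 0.2563, 0.3297]
tcp_rot: [-2.216, -2.226, 0.001]
ft_force: [-1.0, 0.1, -0.3]
width: 0.0647
t 1.4 p [0.5674 0.2563 0.3297] yaw 90.26 zax [-0.001 -0.001 -1.   ] F [-1.03  0.1  -0.33] M [-0.042 -0.026  0.011] w 0.0647 q [ 0.355  0.243  1.551 -0.     1.349  0.35 ]
[256.44170208 171.64686101]
```

View pics/w1.png

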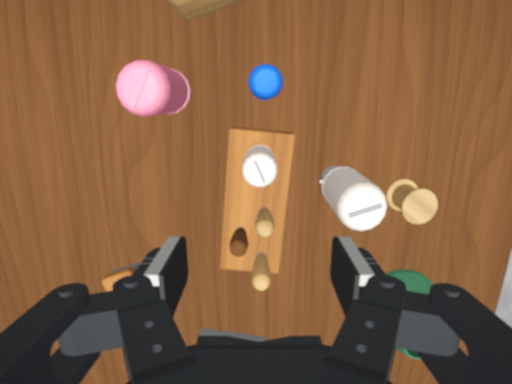

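The lamp top is at (260,170), close to the predicted (256,172). Its bar runs from about (255,162) to (264,181). The decoy is clear, about 100 mm to the right.

```bash
python3 - <<'E'
from h import *
g=load("w1"); im=g["frame"]
x0,y0=235,138; c=im[y0:195,x0:285]; gr=cv2.cvtColor(c,cv2.COLOR_BGR2GRAY); hsv=cv2.cvtColor(c,cv2.COLOR_BGR2HSV)
m=cv2.inRange(hsv,(0,0,200),(180,40,255)); cs,_=cv2.findContours(m,cv2.RETR_EXTERNAL,cv2.CHAIN_APPROX_NONE); b=max(cs,key=cv2.contourArea)
(cx,cy),r=cv2.minEnclosingCircle(cv2.convexHull(b)); print("circ",cx+x0,cy+y0,r)
P=onz(g,cx+x0,cy+y0,.133); Q=onz(g,cx+x0+r,cy+y0,.133); print("top",P.round(4),"radius",np.linalg.norm(P-Q))
yy,xx=np.mgrid[:c.shape[0],:c.shape[1]]; d=((xx-cx)**2+(yy-cy)**2<(r-4)**2)&(gr<np.median(gr[(xx-cx)**2+(yy-cy)**2<(r-4)**2])-25)
pts=np.argwhere(d)[:,::-1].astype(np.float32); vx,vy,px,py=cv2.fitLine(pts,cv2.DIST_L2,0,.01,.01).ravel(); print(len(pts),vx,vy)
A=onz(g,px+x0-8*vx,py+y0-8*vy,.133);B=onz(g,px+x0+8*vx,py+y0+8*vy,.133); print("bar mid",((A+B)/2).round(4),"pin yaw",np.degrees(np.arctan2(*(B-A)[1::-1])))
cv2.imwrite("pics/c3.png",cv2.resize(c,None,fx=8,fy=8))
go([P[0],P[1],.105],90)
E
```

```text
circ 259.1666660308838 169.1666660308838 17.264385223388672
top [0.5687 0.2585 0.133 ] radius 0.017102346181907757
45 0.41172698 0.9113072
bar mid [0.569  0.2562 0.133 ] pin yaw -65.87328221425595
dp [ 0.4  -0.08 22.46] rot [0.002 0.002 0.004] yaw 90
```

```bash
python3 -m pendant '{"dp":[[0.05,0.14,5.5],[0.05,0.14,11],[0.05,0.14,16],[0.05,0.14,20.5],[0.05,0.14,22.9]],"delta_rot":[[0,0,0],[0,0,0],[0,0,0],[0,0,0],[0,0,0]]}'; python3 -m pendant '{"dp":[[0,0,0],[0,0,0],[0,0,0],[0,0,0],[0,0,0]],"delta_rot":[[0,0,0],[0,0,0],[0,0,0],[0,0,0],[0,0,0]]}' 2.5 50; python3 -c "
from h import *
st()"
```

```text
time: 2.08
eef_pos: [0.5642, 0.2593, 0.0978]
tcp_rot: [-2.209, -2.229, 0.008]
ft_force: [-0.6, -0.1, 1.4]
width: 0.0652
time: 2.7
eef_pos: [0.5676, 0.2592, 0.102]
tcp_rot: [2.213, 2.229, 0.002]
ft_force: [-0.2, -0.4, -0.9]
width: 0.0348
t 2.7 p [0.5676 0.2592 0.102 ] yaw 90.4 zax [ 0.001  0.    -1.   ] F [-0.25 -0.41 -0.91] M [ 0.016 -0.01   0.024] w 0.0348 q [0.359 0.473 1.731 0.    0.936 0.352]
```

```bash
python3 -m pendant '{"dp":[[0,0,-2],[0,0,-4.5],[0,0,-8],[0,0,-13],[0,0,-18]],"delta_rot":[[0,0,0],[0,0,0],[0,0,0],[0,0,0],[0,0,0]]}';  python3 -c "
from h import *
st();go([.519,-.080,.30],90)"
```

```text
time: 3.32
eef_pos: [0.5672, 0.259, 0.2842]
tcp_rot: [2.213, 2.229, 0.002]
ft_force: [0.6, -0.1, -0.1]
width: 0.0352
t 3.325 p [0.5672 0.259  0.2842] yaw 90.4 zax [ 0.001  0.    -1.   ] F [ 0.55 -0.07 -0.09] M [-0.016 -0.033 -0.016] w 0.0352 q [0.359 0.275 1.603 0.    1.263 0.352]
dp [-33.87  -5.05  -1.6 ] rot [ 0.001 -0.     0.007] yaw 90
```

```bash
python3 -m pendant '{"dp":[[-4,-0.5,0],[-9.5,-1.2,0],[-15,-1.9,0],[-20.5,-2.6,0],[-26,-3.3,0]],"delta_rot":[[0,0,0],[0,0,0],[0,0,0],[0,0,0],[0,0,0]]}'; python3 -m pendant '{"dp":[[-5.5,-0.7,0],[-11,-1.4,0],[-13.5,-1.7,0.2],[-13.9,-1.7,0.4],[-13.9,-1.7,0.4]],"delta_rot":[[0,0,0],[0,0,0],[0,0,0],[0,0,0],[0,0,0]]}';  python3 - <<'E'
from h import *
st(); g=snap("wrist","w2"); print(proj(g,[.519,-.08,.138]))
g2=snap("side","s2")
cv2.imwrite("pics/w2b.png",np.hstack([g["frame"][:, 100:400], cv2.resize(g2["frame"][100:230,190:340],None,fx=2.95,fy=2.95)[:384]]))
E
```

```text
time: 3.95
eef_pos: [0.5359, -0.0029, 0.2831]
tcp_rot: [2.212, 2.228, 0.003]
ft_force: [1.2, -0.4, -0.6]
width: 0.0352
time: 4.58
eef_pos: [0.5201, -0.1399, 0.2779]
tcp_rot: [2.214, 2.229, 0.001]
ft_force: [0.1, -0.4, 0.2]
width: 0.0349
t 4.575 p [ 0.5201 -0.1399  0.2779] yaw 90.38 zax [ 0.001  0.    -1.   ] F [ 0.05 -0.36  0.16] M [-0.004  0.     0.015] w 0.0349 q [-3.440e-01  1.140e-01  1.807e+00  1.000e-03  1.220e+00 -3.510e-01]
[256.49398722 111.31505552]
```

View pics/w2b.png

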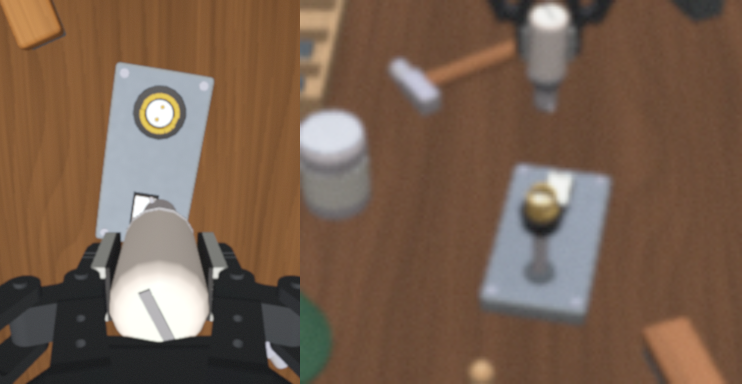

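The mouth is at about (260,112), next to the predicted (256,111). The lamp is held upright with its bar visible. Next is an enlarged crop for the slots.

```bash
python3 - <<'E'
from h import *
g=load("w2"); im=g["frame"]
c=im[77:147,225:295]; h=im[280:350,200:320]
cv2.imwrite("pics/c4.png",cv2.resize(c,None,fx=8,fy=8,interpolation=cv2.INTER_CUBIC))
hsv=cv2.cvtColor(c,cv2.COLOR_BGR2HSV)
m=cv2.inRange(hsv,(15,90,90),(35,255,255)); cs,_=cv2.findContours(m,cv2.RETR_EXTERNAL,cv2.CHAIN_APPROX_NONE); b=np.vstack([k for k in cs if cv2.contourArea(k)>2]); 
hb=cv2.convexHull(b); e=cv2.fitEllipse(hb); print(e)
u,v=e[0][0]+225,e[0][1]+77; P=onz(g,u,v,.138); print("mouth",P.round(4),"diam",[onz(g,u+e[1][i]/2,v,.138)[0]-onz(g,u-e[1][i]/2,v,.138)[0] for i in(0,1)])
# bar on held lamp
gr=cv2.cvtColor(h,cv2.COLOR_BGR2GRAY); d=(gr<185)&(gr>120); 
n,l,s,cc=cv2.connectedComponentsWithStats(d.astype(np.uint8)); print(s[1:],cc[1:])
E
```

```text
((34.189292907714844, 36.2117919921875), (40.90811538696289, 42.15785598754883), 17.619157791137695)
mouth [ 0.5211 -0.0814  0.138 ] diam [np.float64(0.03209294744434166), np.float64(0.03307410207422823)]
[[  9   0  20  57 119]
 [ 89   0  20  57 141]
 [ 39   9  39  53 427]
 [ 43  17   1   2   2]
 [ 45  17   1   1   1]
 [ 44  19   4   4   9]
 [  5  34   4   8  23]
 [109  34   5   8  22]
 [ 30  57   4   1   4]
 [ 84  57   4   1   4]
 [ 35  58   5   1   5]
 [ 41  59   4   1   4]
 [ 79  58   4   1   4]
 [ 46  60   4   1   4]
 [ 52  61   4   1   4]] [[ 13.6302521   23.79831933]
 [103.43262411  22.78723404]
 [ 58.61826698  38.70491803]
 [ 43.          17.5       ]
 [ 45.          17.        ]
 [ 45.55555556  20.77777778]
 [  6.52173913  37.60869565]
 [110.81818182  37.63636364]
 [ 31.5         57.        ]
 [ 85.5         57.        ]
 [ 37.          58.        ]
 [ 42.5         59.        ]
 [ 80.5         58.        ]
 [ 47.5         60.        ]
 [ 53.5         61.        ]]
```

View pics/c4.png

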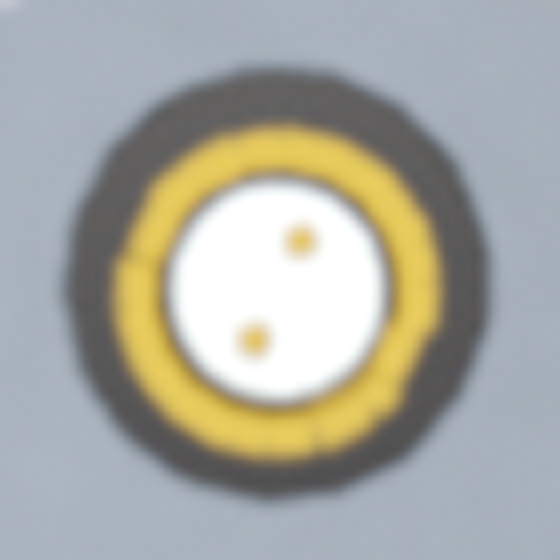

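```bash
python3 - <<'E'
from h import *
g=load("w2"); im=g["frame"]
h=im[280:350,200:320]; gr=cv2.cvtColor(h,cv2.COLOR_BGR2GRAY); d=((gr<185)&(gr>120)).astype(np.uint8); n,l,s,cc=cv2.connectedComponentsWithStats(d)
pts=np.argwhere(l==3)[:,::-1].astype(np.float32); r=cv2.minAreaRect(pts); vx,vy,px,py=cv2.fitLine(pts,cv2.DIST_L2,0,.01,.01).ravel()
z=.311; A=onz(g,px+200-20*vx,py+280-20*vy,z);B=onz(g,px+200+20*vx,py+280+20*vy,z); C=onz(g,*(np.array(r[0])+[200,280]),z)
print("bar yaw",np.degrees(np.arctan2(*(B-A)[1::-1])),"top centre",C.round(4),"tcp",observe()["eef_pos"].round(4),r)
# polar of mouth in world coordinates
P0=np.array([.5211,-.0814,.138]); 
hs=cv2.cvtColor(im,cv2.COLOR_BGR2HSV)
for a in range(-90,270,6):
    t=np.radians(a); row=[]
    for rr in np.arange(.011,.0185,.0005):
        u=proj(g,P0+[rr*np.cos(t),rr*np.sin(t),0]).astype(np.float32); 
        c=cv2.getRectSubPix(im,(1,1),(float(u[0]),float(u[1])))[0,0].astype(int); row.append("%3d"%(c[2]-c[0]))
    print("%4d"%a," ".join(row))
E
```

```text
bar yaw -66.53790134872405 top centre [ 0.52   -0.1408  0.311 ] tcp [ 0.5202 -0.1392  0.2777] ((56.238460540771484, 36.79231262207031), (59.164573669433594, 14.015925407409668), 60.2551155090332)
 -90  44  92 117 134 138 138 136 130 119 103  74  46  18   6   0
 -84  43  91 118 135 137 138 138 133 123 104  76  46  21   7   1
 -78  42  87 118 130 134 135 133 127 120  99  73  41  19   4   2
 -72  55  92 121 130 132 129 126 123 112  96  71  45  20   8   1
 -66  59  99 124 134 135 137 136 131 123 106  81  51  24   8   2
 -60  63 103 123 135 136 137 136 132 123 105  80  48  20   7   1
 -54  59  98 121 132 136 136 133 129 118  97  71  42  17   4   1
 -48  55  94 121 132 136 135 130 125 113  95  68  38  18   4   1
 -42  54  96 120 134 136 136 134 130 120  99  73  42  16   6   1
 -36  55  98 122 133 136 134 125 114  92  64  39  14   6   1   2
 -30  57 102 129 136 136 134 124 109  79  48  21   5   2   2   1
 -24  58  99 130 136 136 133 124 108  78  45  20   4   2   2   2
 -18  52  96 122 134 136 133 127 108  83  51  25   5   2   1   2
 -12  38  79 118 130 135 136 132 125 111  86  58  32  13   
[... 2295 characters left out ...]
16 131 136 137 135 132 122 103  74  42  18   3   2
 210  38  84 121 132 136 138 137 132 122 105  76  43  19   5   3
 216  44  88 121 131 136 136 137 133 123 105  77  43  18   5   2
 222  41  84 116 130 135 136 135 131 123 101  75  43  16   4   1
 228  42  84 117 133 137 137 137 134 124 109  80  48  22   6   1
 234  48  90 119 134 137 138 138 135 125 106  77  46  19   4   2
 240  47  91 118 135 136 137 137 134 123 106  81  48  18   6   2
 246  43  88 120 132 136 138 139 136 128 112  87  54  23   9   1
 252  51  91 119 132 136 137 138 135 123 108  78  49  22   8   1
 258  44  87 120 132 136 138 138 134 127 107  81  47  22   4   1
 264  43  91 118 133 135 137 138 131 120 103  76  46  21   7   2
```

The slot dips sit at -26° and 155°, so the slot line yaw is about -25.7°. The pins are at -66.2° with tool yaw at 90.4°, so I turn the tool to about 130.9° above the mouth.

```bash
python3 -c "
from h import *
st();go([.5202,-.0804,.232],130.9)"; python3 -m pendant '{"dp":[[1,0,0],[2.5,0,0],[4,0,0],[5.5,0,0],[5.8,0,1]],"delta_rot":[[0,0,-0.15],[0,0,-0.3],[0,0,-0.45],[0,0,-0.6],[0,0,-0.707]]}';  python3 - <<'E'
from h import *
st();go([.5202,-.0804,.228],130.9)
E
```

```text
t 4.675 p [ 0.5202 -0.1392  0.2777] yaw 90.47 zax [ 0.  0. -1.] F [ 1.36  0.68 -1.42] M [-0.042 -0.02   0.025] w 0.035 q [-3.430e-01  1.140e-01  1.808e+00  1.000e-03  1.220e+00 -3.510e-01]
dp [5.88 0.04 4.57] rot [ 0.001 -0.    -0.706] yaw 130.9
time: 5.3
eef_pos: [0.5204, -0.0801, 0.2683]
tcp_rot: [1.294, 2.86, 0.002]
ft_force: [0.1, -0.5, -0.6]
width: 0.0348
t 5.3 p [ 0.5204 -0.0801  0.2683] yaw 131.31 zax [ 0.002  0.    -1.   ] F [ 0.07 -0.48 -0.64] M [ 0.039  0.013 -0.037] w 0.0348 q [-2.360e-01  9.700e-02  1.845e+00  1.000e-03  1.197e+00 -9.570e-01]
dp [-0.   -0.04  4.03] rot [0.002 0.001 0.007] yaw 130.9
```

```bash
python3 -m pendant '{"dp":[[0,0,1],[0,0,2],[0,0,3],[0,0,3.7],[0,0,4]],"delta_rot":[[0,0,0],[0,0,0],[0,0,0],[0,0,0],[0,0,0]]}';  python3 - <<'E'
from h import *
st(); g=snap("wrist","w3"); s=snap("side","s3")
print(proj(g,[.5211,-.0814,.138]),proj(s,[.5211,-.0814,.138]),proj(s,[.5211,-.0814,.15]))
a=cv2.resize(g["frame"][140:290,180:330],None,fx=2.6,fy=2.6,interpolation=cv2.INTER_CUBIC)
u,v=proj(s,[.5211,-.0814,.15]).astype(int); b=cv2.resize(s["frame"][v-35:v+30,u-33:u+32],(390,390),interpolation=cv2.INTER_CUBIC)
cv2.imwrite("pics/c5.png",np.hstack([a,b]))
E
```

```text
time: 5.92
eef_pos: [0.5193, -0.0824, 0.2265]
tcp_rot: [-1.305, -2.856, 0.0]
ft_force: [1.0, 0.3, 0.1]
width: 0.0348
t 5.925 p [ 0.5193 -0.0824  0.2265] yaw 130.88 zax [-0.001  0.    -1.   ] F [0.97 0.34 0.11] M [-0.002 -0.03   0.04 ] w 0.0348 q [-0.24   0.141  1.886  0.     1.116 -0.954]
[260.76135478 203.78684066] [271.29037821 165.14992786] [271.41437916 162.10547285]
```

View pics/c5.png

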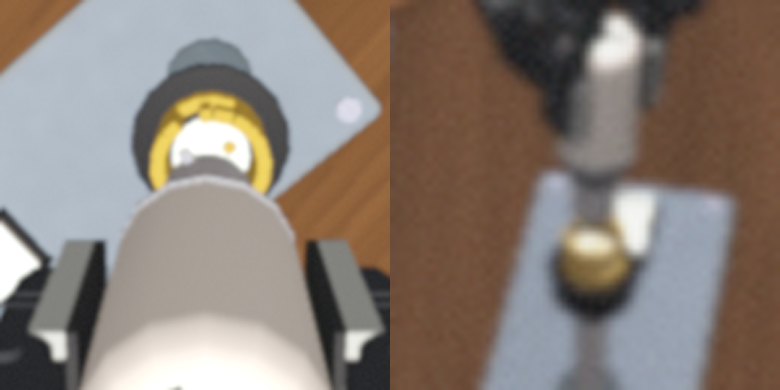

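```bash
python3 -m pendant '{"dp":[[0.05,0.15,0],[0.05,0.15,0.2],[0.05,0.15,0.4],[0.05,0.15,0.4],[0.05,0.15,0.4]],"delta_rot":[[0,0,0],[0,0,0],[0,0,0],[0,0,0],[0,0,0]]}';  python3 - <<'E'
from h import *
st(); g=snap("wrist","w4"); st(); go([.5202,-.0804,.22],130.9)
im=g["frame"][150:240,195:330]
cv2.imwrite("pics/c6.png",cv2.resize(im,None,fx=5,fy=5,interpolation=cv2.INTER_CUBIC))
E
```

```text
time: 6.65
eef_pos: [0.5204, -0.0809, 0.2233]
tcp_rot: [1.305, 2.858, -0.0]
ft_force: [-0.4, 0.4, -0.4]
width: 0.0352
t 6.65 p [ 0.5204 -0.0809  0.2233] yaw 130.91 zax [-0. -0. -1.] F [-0.41  0.43 -0.42] M [-0.015  0.01  -0.024] w 0.0352 q [-0.237  0.146  1.887 -0.     1.108 -0.951]
t 6.7 p [ 0.5205 -0.0809  0.2233] yaw 130.91 zax [ 0. -0. -1.] F [-0.17 -0.47 -0.34] M [-0.007  0.034 -0.035] w 0.0349 q [-0.237  0.146  1.887 -0.     1.108 -0.951]
dp [0.06 0.01 0.33] rot [0. 0. 0.] yaw 130.9
```

View pics/c6.png

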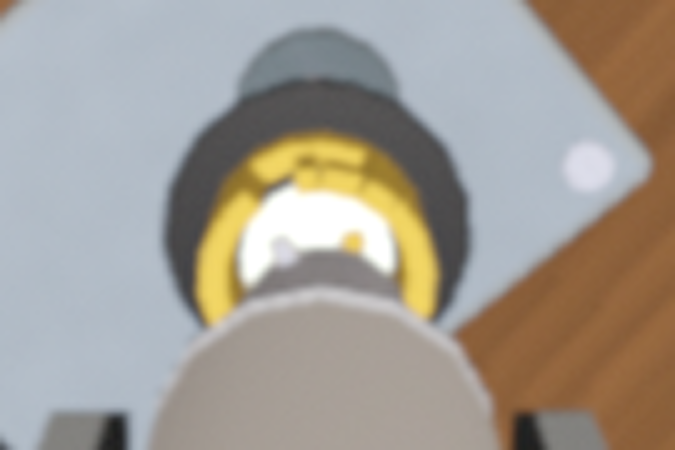

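```bash
python3 -m pendant '{"dp":[[0.03,-0.05,0.2],[0.03,-0.05,0.4],[0.03,-0.05,0.6],[0.03,-0.05,0.7],[0.03,-0.05,0.8]],"delta_rot":[[0,0,0],[0,0,0],[0,0,0],[0,0,0],[0,0,0]]}'; python3 -c "
from h import *
st()"
```

```text
time: 7.32
eef_pos: [0.5199, -0.081, 0.2152]
tcp_rot: [-1.305, -2.858, 0.0]
ft_force: [-0.4, -0.9, -1.1]
width: 0.0352
t 7.325 p [ 0.5199 -0.081   0.2152] yaw 130.91 zax [-0.  0. -1.] F [-0.37 -0.94 -1.07] M [0.015 0.025 0.023] w 0.0352 q [-0.237  0.154  1.896  0.     1.092 -0.951]
```

```bash
python3 -m pendant '{"dp":[[0,0,0.1],[0,0,0.2],[0,0,0.3],[0,0,0.3],[0,0,0.3]],"delta_rot":[[0,0,0],[0,0,0],[0,0,0],[0,0,0],[0,0,0]]}'; python3 -c "
from h import *
st()"; python3 -m pendant '{"dp":[[0,0,0.05],[0,0,0.1],[0,0,0.15],[0,0,0.2],[0,0,0.2]],"delta_rot":[[0,0,0],[0,0,0],[0,0,0],[0,0,0],[0,0,0]]}'; python3 -c "
from h import *
st()"
```

```text
time: 7.95
eef_pos: [0.5199, -0.081, 0.2123]
tcp_rot: [1.305, 2.858, -0.0]
ft_force: [0.6, -0.3, -0.5]
width: 0.0348
t 7.95 p [ 0.5199 -0.081   0.2123] yaw 130.91 zax [ 0. -0. -1.] F [ 0.59 -0.29 -0.46] M [0.007 0.026 0.004] w 0.0348 q [-0.237  0.157  1.898 -0.     1.086 -0.951]
time: 8.57
eef_pos: [0.5198, -0.081, 0.2102]
tcp_rot: [-1.305, -2.858, 0.0]
ft_force: [-0.5, -0.5, -1.0]
width: 0.0349
t 8.575 p [ 0.5198 -0.081   0.2102] yaw 130.91 zax [-0.  0. -1.] F [-0.52 -0.53 -1.02] M [ 0.019  0.051 -0.009] w 0.0349 q [-0.237  0.16   1.9    0.     1.082 -0.951]
```

```bash
for i in 1 ; do python3 -m pendant '{"dp":[[0,0,0.05],[0,0,0.1],[0,0,0.15],[0,0,0.2],[0,0,0.2]],"delta_rot":[[0,0,0],[0,0,0],[0,0,0],[0,0,0],[0,0,0]]}' | sed -n '2p;4p'; python3 -m pendant '{"dp":[[0,0,0.05],[0,0,0.1],[0,0,0.15],[0,0,0.2],[0,0,0.2]],"delta_rot":[[0,0,0],[0,0,0],[0,0,0],[0,0,0],[0,0,0]]}'| sed -n '2p;4p'; done; python3 -c "
from h import *
st()"
```

```text
eef_pos: [0.5196, -0.0808, 0.2081]
ft_force: [-1.2, 1.9, -1.0]
eef_pos: [0.5196, -0.0808, 0.2063]
ft_force: [-2.4, 1.7, 2.4]
t 9.825 p [ 0.5196 -0.0808  0.2063] yaw 130.9 zax [-0.001  0.    -1.   ] F [-2.4   1.74  2.43] M [0.557 0.616 0.004] w 0.0346 q [-0.237  0.164  1.903  0.     1.075 -0.951]
```

```bash
python3 -m pendant '{"dp":[[0.05,0,0.1],[0.05,0,0.2],[0.05,0,0.3],[0.05,0,0.35],[0.05,0,0.35]],"delta_rot":[[0,0,0],[0,0,0],[0,0,0],[0,0,0],[0,0,0]]}'| sed -n '2p;4p'; python3 -c "
from h import *
st()"
```

```text
eef_pos: [0.5195, -0.0806, 0.2035]
ft_force: [-4.1, 2.0, 5.7]
t 10.45 p [ 0.5195 -0.0806  0.2035] yaw 130.91 zax [-0.  0. -1.] F [-4.08  1.98  5.74] M [0.557 0.879 0.022] w 0.035 q [-0.237  0.167  1.906 -0.     1.068 -0.951]
```

```bash
python3 -m pendant '{"dp":[[0.1,-0.04,0.05],[0.1,-0.04,0.15],[0.1,-0.04,0.25],[0.1,-0.04,0.35],[0.1,-0.04,0.35]],"delta_rot":[[0,0,0],[0,0,0],[0,0,0],[0,0,0],[0,0,0]]}'| sed -n '2p;4p'; python3 -c "
from h import *
st()"
```

```text
eef_pos: [0.5193, -0.0805, 0.2007]
ft_force: [-3.2, 1.5, 7.9]
t 11.075 p [ 0.5193 -0.0805  0.2007] yaw 130.92 zax [ 0.002 -0.001 -1.   ] F [-3.24  1.51  7.91] M [0.504 0.83  0.075] w 0.0349 q [-0.236  0.169  1.91  -0.     1.06  -0.95 ]
```

```bash
python3 -m pendant '{"dp":[[0.07,-0.03,0.1],[0.07,-0.03,0.2],[0.07,-0.03,0.3],[0.07,-0.03,0.35],[0.07,-0.03,0.35]],"delta_rot":[[0,0,0],[0,0,0],[0,0,0],[0,0,0],[0,0,0]]}'| sed -n '2p;4p'; python3 -c "
from h import *
st()"
```

```text
eef_pos: [0.5192, -0.0804, 0.1979]
ft_force: [-3.4, 2.8, 8.7]
t 11.7 p [ 0.5192 -0.0804  0.1979] yaw 130.93 zax [ 0.003 -0.002 -1.   ] F [-3.39  2.8   8.66] M [0.369 0.768 0.007] w 0.0349 q [-2.360e-01  1.720e-01  1.914e+00 -1.000e-03  1.053e+00 -9.500e-01]
```

```bash
python3 -m pendant '{"dp":[[0,0,0.03],[0,0,0.03],[0,0,0.03],[0,0,0.03],[0,0,0.03]],"delta_rot":[[0,0,0.06],[0,0,0.12],[0,0,0.18],[0,0,0.24],[0,0,0.25]]}'| sed -n '2p;4p'; python3 -c "
from h import *
st()"
```

```text
eef_pos: [0.5196, -0.0801, 0.1976]
ft_force: [-3.0, 2.6, 9.0]
t 12.325 p [ 0.5196 -0.0801  0.1976] yaw 116.54 zax [ 0.004 -0.001 -1.   ] F [-2.95  2.56  8.99] M [0.576 0.605 0.021] w 0.0349 q [-0.236  0.172  1.914  0.     1.051 -0.699]
```

```bash
python3 -m pendant '{"dp":[[0.02,0,0],[0.02,0.03,0],[0.02,0.03,0],[0.02,0.03,0],[0.02,0.03,0]],"delta_rot":[[0,0,0.1],[0,0,0.2],[0,0,0.3],[0,0,0.38],[0,0,0.38]]}'| sed -n '2p;4p'; python3 -c "
from h import *
st()"; python3 -m pendant '{"dp":[[0,0,0],[0,0,0],[0,0,0],[0,0,0],[0,0,0]],"delta_rot":[[0,0,0.02],[0,0,0.03],[0,0,0.04],[0,0,0.04],[0,0,0.04]]}'| sed -n '2p;4p'; python3 -c "
from h import *
st()"
```

```text
eef_pos: [0.5202, -0.0798, 0.1977]
ft_force: [-1.2, 1.6, 9.0]
t 12.95 p [ 0.5202 -0.0798  0.1977] yaw 94.78 zax [ 0.005 -0.001 -1.   ] F [-1.21  1.55  9.03] M [ 0.573  0.487 -0.03 ] w 0.035 q [-0.235  0.172  1.913  0.     1.051 -0.319]
eef_pos: [0.5203, -0.0798, 0.1978]
ft_force: [-1.7, 3.0, 8.9]
t 13.575 p [ 0.5203 -0.0798  0.1978] yaw 92.52 zax [ 0.006 -0.001 -1.   ] F [-1.72  3.04  8.9 ] M [0.608 0.385 0.034] w 0.0347 q [-2.350e-01  1.720e-01  1.913e+00  1.000e-03  1.050e+00 -2.790e-01]
```

```bash
for k in 1; do python3 -m pendant '{"dp":[[0,0,0],[0,0,0],[0,0,0],[0,0,0],[0,0,0]],"delta_rot":[[0,0,0.01],[0,0,0.02],[0,0,0.03],[0,0,0.03],[0,0,0.03]]}'>/dev/null; python3 -c "
from h import *
st()"; python3 -m pendant '{"dp":[[0,0,0],[0,0,0],[0,0,0],[0,0,0],[0,0,0]],"delta_rot":[[0,0,0.01],[0,0,0.02],[0,0,0.03],[0,0,0.03],[0,0,0.03]]}'>/dev/null; python3 -c "
from h import *
st()";done
```

```text
t 14.2 p [ 0.5203 -0.0798  0.1978] yaw 90.8 zax [ 0.006 -0.001 -1.   ] F [-1.56  2.9   9.53] M [0.643 0.36  0.017] w 0.0348 q [-2.350e-01  1.720e-01  1.913e+00  1.000e-03  1.050e+00 -2.490e-01]
t 14.825 p [ 0.5204 -0.0798  0.1978] yaw 89.08 zax [ 0.006 -0.001 -1.   ] F [-1.27  2.58  8.54] M [ 0.623  0.457 -0.016] w 0.0351 q [-2.350e-01  1.720e-01  1.913e+00  1.000e-03  1.050e+00 -2.190e-01]
```

```bash
for k in 1; do python3 -m pendant '{"dp":[[0,0,0],[0,0,0],[0,0,0],[0,0,0],[0,0,0]],"delta_rot":[[0,0,0.01],[0,0,0.02],[0,0,0.03],[0,0,0.03],[0,0,0.03]]}'>/dev/null; python3 -c "
from h import *
st()"; python3 -m pendant '{"dp":[[0,0,0],[0,0,0],[0,0,0],[0,0,0],[0,0,0]],"delta_rot":[[0,0,0.01],[0,0,0.02],[0,0,0.02],[0,0,0.02],[0,0,0.02]]}'>/dev/null; python3 -c "
from h import *
st()";done
```

```text
t 15.45 p [ 0.5204 -0.0798  0.1978] yaw 87.36 zax [ 0.006 -0.001 -1.   ] F [-1.23  2.47  8.33] M [ 0.532  0.402 -0.008] w 0.035 q [-2.350e-01  1.720e-01  1.913e+00  1.000e-03  1.050e+00 -1.890e-01]
t 16.075 p [ 0.5204 -0.0798  0.1978] yaw 86.22 zax [ 0.006 -0.001 -1.   ] F [-1.28  3.32  8.76] M [0.545 0.382 0.003] w 0.0351 q [-2.350e-01  1.720e-01  1.913e+00  1.000e-03  1.050e+00 -1.690e-01]
```

```bash
cat >> h.py <<'E'
def bar(g,zt):
    h=g["frame"][275:350,190:330]; gr=cv2.cvtColor(h,cv2.COLOR_BGR2GRAY); d=((gr<185)&(gr>120)).astype(np.uint8); n,l,s,cc=cv2.connectedComponentsWithStats(d)
    for i in range(1,n):
        if s[i,4]<250: continue
        pts=np.argwhere(l==i)[:,::-1].astype(np.float32); r=cv2.minAreaRect(pts)
        vx,vy,px,py=cv2.fitLine(pts,cv2.DIST_L2,0,.01,.01).ravel()
        A=onz(g,px+190-20*vx,py+275-20*vy,zt);B=onz(g,px+190+20*vx,py+275+20*vy,zt)
        print("bar",s[i],np.round(r[1],1),"yaw",np.degrees(np.arctan2(*(B-A)[1::-1])).round(1),"mid",((A+B)/2).round(4))
E
python3 - <<'E'
from h import *
bar(load("w2"),.311); g=snap("wrist","w5"); bar(g,.231); st()
E
```

```text
bar [ 49  14  39  53 427] [59.2 14. ] yaw -66.5 mid [ 0.5209 -0.1417  0.311 ]
t 16.125 p [ 0.5204 -0.0798  0.1978] yaw 86.22 zax [ 0.006 -0.001 -1.   ] F [-1.27  2.51  8.87] M [0.601 0.376 0.081] w 0.0348 q [-2.350e-01  1.720e-01  1.913e+00  1.000e-03  1.050e+00 -1.690e-01]
```

```bash
python3 - <<'E'
from h import *
g=load("w5"); a=load("w2")
c=np.hstack([x["frame"][230:360,190:330] for x in(a,g)]); cv2.imwrite("pics/c7.png",cv2.resize(c,None,fx=2.8,fy=2.8))
E
```

```text
(no output)
```

View pics/c7.png

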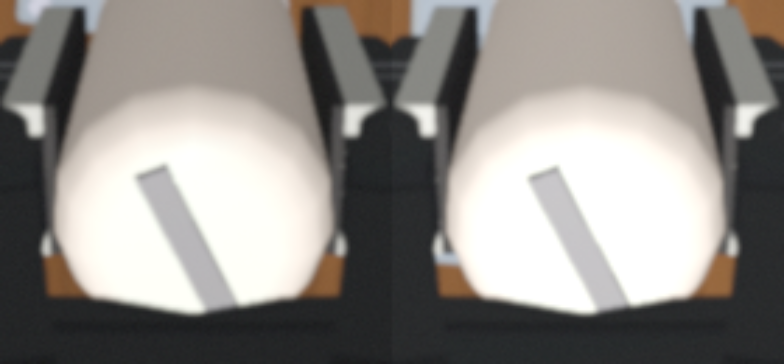

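```bash
for k in 1; do python3 -m pendant '{"dp":[[0,0,0],[0,0,0],[0,0,0],[0,0,0],[0,0,0]],"delta_rot":[[0,0,0.01],[0,0,0.02],[0,0,0.02],[0,0,0.02],[0,0,0.02]]}'>/dev/null; python3 -c "
from h import *
st()"; python3 -m pendant '{"dp":[[0,0,0],[0,0,0],[0,0,0],[0,0,0],[0,0,0]],"delta_rot":[[0,0,0.01],[0,0,0.02],[0,0,0.02],[0,0,0.02],[0,0,0.02]]}'>/dev/null; python3 -c "
from h import *
st()";done
```

```text
t 16.75 p [ 0.5205 -0.0798  0.1978] yaw 85.08 zax [ 0.006 -0.001 -1.   ] F [-1.85  2.53  8.16] M [0.546 0.325 0.042] w 0.0351 q [-0.235  0.172  1.913  0.     1.05  -0.149]
t 17.375 p [ 0.5206 -0.0798  0.1978] yaw 83.94 zax [ 0.006 -0.001 -1.   ] F [-1.85  2.38  8.08] M [0.563 0.282 0.097] w 0.0347 q [-2.350e-01  1.720e-01  1.913e+00  1.000e-03  1.050e+00 -1.300e-01]
```

```bash
python3 -m pendant '{"dp":[[0,0,0],[0,0,0],[0,0,0],[0,0,0],[0,0,0]],"delta_rot":[[0,0,0.01],[0,0,0.02],[0,0,0.02],[0,0,0.02],[0,0,0.02]]}'>/dev/null; python3 -c "
from h import *
st()"; python3 -m pendant '{"dp":[[0,0,0],[0,0,0],[0,0,0],[0,0,0],[0,0,0]],"delta_rot":[[0,0,0.01],[0,0,0.01],[0,0,0.01],[0,0,0.01],[0,0,0.01]]}'>/dev/null; python3 -c "
from h import *
st()"
```

```text
t 18.0 p [ 0.5207 -0.0798  0.1978] yaw 82.79 zax [ 0.007 -0.001 -1.   ] F [-1.23  2.42  7.89] M [0.637 0.2   0.069] w 0.0347 q [-2.350e-01  1.730e-01  1.913e+00  1.000e-03  1.050e+00 -1.100e-01]
t 18.625 p [ 0.5208 -0.0798  0.1978] yaw 82.22 zax [ 0.007 -0.001 -1.   ] F [-1.35  3.25  8.87] M [0.648 0.248 0.08 ] w 0.035 q [-2.350e-01  1.730e-01  1.913e+00  1.000e-03  1.049e+00 -1.000e-01]
```

```bash
cat >> h.py <<'E'
def bar2(g):
    h=g["frame"][270:350,190:330]; b=h.astype(int); gr=b.sum(2)/3; d=((b[...,0]-b[...,2]>=0)&(gr>130)&(gr<225)).astype(np.uint8)
    n,l,s,cc=cv2.connectedComponentsWithStats(d); 
    i=1+np.argmax(s[1:,4]); pts=np.argwhere(l==i)[:,::-1].astype(np.float32); vx,vy,px,py=cv2.fitLine(pts,cv2.DIST_L2,0,.01,.01).ravel(); print("img bar",s[i],"angle",np.degrees(np.arctan2(vy,vx)).round(2),"at",px,py)
E
python3 - <<'E'
from h import *
for n in("w2","w4","w5"): bar2(load(n))
g=snap("wrist","w6"); bar2(g)
E
```

```text
img bar [ 50  20  34  51 491] angle 62.11 at 66.026474 45.162933
img bar [ 50  21  34  50 478] angle 61.57 at 66.19456 45.5523
img bar [ 50  21  33  50 483] angle 61.53 at 65.91718 45.32712
img bar [ 50  21  33  50 482] angle 61.7 at 65.86722 45.350624
```

```bash
python3 -m pendant '{"dp":[[0.03,-0.02,0],[0.06,-0.04,0],[0.08,-0.06,0],[0.08,-0.06,0],[0.08,-0.06,0]],"delta_rot":[[0,0,0],[0,0,0],[0,0,0],[0,0,0],[0,0,0]]}'>/dev/null; python3 -c "
from h import *
st()"; python3 -m pendant '{"dp":[[0,0,0],[0,0,0],[0,0,0],[0,0,0],[0,0,0]],"delta_rot":[[0,0,0.01],[0,0,0.02],[0,0,0.02],[0,0,0.02],[0,0,0.02]]}'>/dev/null; python3 -c "
from h import *
st()"
```

```text
t 19.3 p [ 0.5207 -0.0795  0.1978] yaw 82.24 zax [ 0.008 -0.002 -1.   ] F [-0.73  1.29  6.86] M [0.349 0.095 0.147] w 0.0351 q [-2.340e-01  1.720e-01  1.914e+00 -1.000e-03  1.048e+00 -9.800e-02]
t 19.925 p [ 0.5208 -0.0795  0.1979] yaw 81.1 zax [ 0.008 -0.002 -1.   ] F [-0.61  1.06  6.96] M [ 0.331 -0.016  0.085] w 0.0352 q [-0.234  0.172  1.914 -0.     1.048 -0.078]
```

```bash
python3 - <<'E'
from h import *
g=snap("wrist","w7"); bar2(g)
c=load("w4")["frame"];
s=snap("side","s7"); u,v=proj(s,[.5211,-.0814,.19]).astype(int)
b=cv2.resize(s["frame"][v-40:v+40,u-40:u+40],(400,400),interpolation=cv2.INTER_CUBIC)
a=cv2.resize(g["frame"][150:270,200:320],(400,400),interpolation=cv2.INTER_CUBIC)
cv2.imwrite("pics/c8.png",np.hstack([a,b]))
F=np.mean([[*observe()["ft_force"],*observe()["moment"]] for i in range(5)],0); print(F.round(3))
E
```

```text
img bar [ 50  21  34  50 494] angle 61.63 at 66.16397 45.692307
[-0.293  1.141  7.888  0.317  0.052  0.103]
```

View pics/c8.png

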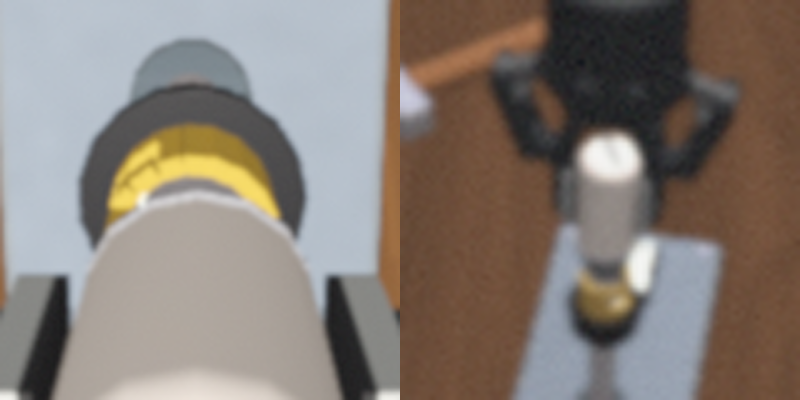

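```bash
python3 -m pendant '{"dp":[[0,0,-0.05],[0,0,-0.1],[0,0,-0.2],[0,0,-0.3],[0,0,-0.3]],"delta_rot":[[0,0,-0.03],[0,0,-0.03],[0,0,-0.03],[0,0,-0.03],[0,0,-0.03]]}'>/dev/null; python3 -c "
from h import *
st()"; python3 -m pendant '{"dp":[[0,0,-0.05],[0,0,-0.1],[0,0,-0.2],[0,0,-0.25],[0,0,-0.25]],"delta_rot":[[0,0,0],[0,0,0],[0,0,0],[0,0,0],[0,0,0]]}'>/dev/null; python3 -c "
from h import *
st()"
```

```text
t 20.65 p [ 0.5203 -0.0794  0.1997] yaw 82.77 zax [ 0.007 -0.002 -1.   ] F [5.15 0.39 4.49] M [-0.023 -1.154  0.147] w 0.035 q [-0.234  0.169  1.913 -0.     1.053 -0.108]
t 21.275 p [ 0.5202 -0.0794  0.2018] yaw 82.78 zax [ 0.007 -0.002 -1.   ] F [ 5.94 -0.44  1.72] M [-0.058 -1.32   0.171] w 0.035 q [-0.234  0.166  1.911 -0.     1.057 -0.108]
```

```bash
python3 -m pendant '{"dp":[[0,0.05,0],[0,0.1,0],[0,0.12,0],[0,0.12,0],[0,0.12,0]],"delta_rot":[[0,0,0],[0,0,0],[0,0,0],[0,0,0],[0,0,0]]}'>/dev/null; python3 -c "
from h import *
st()"
```

```text
t 21.9 p [ 0.5204 -0.0794  0.2017] yaw 82.78 zax [ 0.004 -0.001 -1.   ] F [ 5.74 -0.89  2.84] M [-0.106 -1.225  0.118] w 0.0349 q [-2.340e-01  1.680e-01  1.909e+00 -1.000e-03  1.060e+00 -1.080e-01]
```

```bash
python3 -m pendant '{"dp":[[0,0.05,0],[0,0.1,0],[0,0.15,0],[0,0.15,0],[0,0.15,0]],"delta_rot":[[0,0,0],[0,0,0],[0,0,0],[0,0,0],[0,0,0]]}'>/dev/null; python3 -c "
from h import *
st()"
```

```text
t 22.525 p [ 0.5207 -0.0793  0.2016] yaw 82.79 zax [ 0.001 -0.001 -1.   ] F [ 3.78 -0.34  5.44] M [-0.209 -0.87   0.076] w 0.0349 q [-2.330e-01  1.710e-01  1.906e+00 -1.000e-03  1.063e+00 -1.070e-01]
```

```bash
python3 -m pendant '{"dp":[[0,0.06,0],[0,0.12,0],[0,0.12,-0.1],[0,0.12,-0.15],[0,0.12,-0.15]],"delta_rot":[[0,0,0],[0,0,0],[0,0,0],[0,0,0],[0,0,0]]}'>/dev/null; python3 -c "
from h import *
st()"
```

```text
t 23.15 p [ 0.5209 -0.0792  0.2019] yaw 82.79 zax [-0.001 -0.    -1.   ] F [ 3.65 -2.    1.29] M [-0.357 -0.811  0.093] w 0.035 q [-2.330e-01  1.720e-01  1.904e+00 -1.000e-03  1.067e+00 -1.070e-01]
```

```bash
python3 -m pendant '{"dp":[[0,0,0],[0,0,0],[0,0,0],[0,0,0],[0,0,0]],"delta_rot":[[0,0,0],[0,0,0],[0,0,0],[0,0,0],[0,0,0]]}' 5.5 >/dev/null; python3 - <<'E'
from h import *
st(); g=snap("wrist","w8"); bar2(g); s=snap("side","s8"); st()
u,v=proj(s,[.5211,-.0814,.19]).astype(int)
b=cv2.resize(s["frame"][v-40:v+40,u-40:u+40],(400,400),interpolation=cv2.INTER_CUBIC)
cv2.imwrite("pics/c9.png",np.hstack([cv2.resize(g["frame"][140:360,155:365],(400,400)),b]))
E
```

```text
t 23.775 p [ 0.5213 -0.079   0.2024] yaw 82.78 zax [-0.  0. -1.] F [0.31 0.09 0.06] M [ 0.005  0.034 -0.007] w 0.0548 q [-0.233  0.172  1.903 -0.     1.067 -0.107]
img bar [ 14   0  16  54 548] angle -86.4 at 19.489052 22.05657
t 23.875 p [ 0.5214 -0.0791  0.2025] yaw 82.78 zax [-0.  0. -1.] F [-0.67 -0.43 -1.57] M [ 0.004  0.047 -0.013] w 0.0553 q [-0.233  0.172  1.903 -0.     1.067 -0.107]
```

View pics/c9.png

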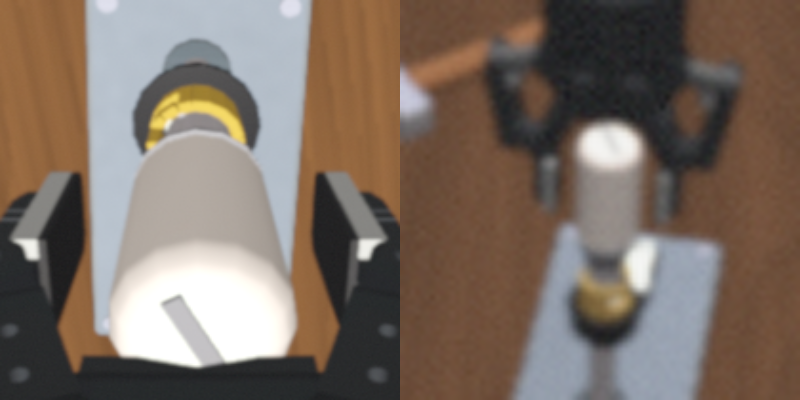

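```bash
python3 -m pendant '{"dp":[[0,0,-2],[0,0,-5],[0,0,-9],[0,0,-13],[0,0,-15]],"delta_rot":[[0,0,0],[0,0,0],[0,0,0],[0,0,0],[0,0,0]]}' >/dev/null; python3 - <<'E'
from h import *
st(); g=snap("wrist","w9"); im=g["frame"]; zt=.234
u,v=proj(g,[.5205,-.081,zt]).astype(int); print(u,v); x0,y0=u-45,v-45; c=im[y0:y0+90,x0:x0+90].copy()
hsv=cv2.cvtColor(c,cv2.COLOR_BGR2HSV); m=cv2.inRange(hsv,(0,0,225),(180,35,255)); cs,_=cv2.findContours(m,cv2.RETR_EXTERNAL,cv2.CHAIN_APPROX_NONE); b=cv2.convexHull(max(cs,key=cv2.contourArea)); e=cv2.fitEllipse(b); print(e)
P=onz(g,e[0][0]+x0,e[0][1]+y0,zt); print("top",P.round(4),"diam",(onz(g,e[0][0]+x0+e[1][0]/2,e[0][1]+y0,zt)-P)[0]*2)
k=np.zeros(c.shape[:2],np.uint8); cv2.fillConvexPoly(k,b,1); k=cv2.erode(k,np.ones((7,7))); d=(cv2.cvtColor(c,cv2.COLOR_BGR2GRAY)<215)&(k>0)
pts=np.argwhere(d)[:,::-1].astype(np.float32); vx,vy,px,py=cv2.fitLine(pts,cv2.DIST_L2,0,.01,.01).ravel(); A=onz(g,px+x0-15*vx,py+y0-15*vy,zt);B=onz(g,px+x0+15*vx,py+y0+15*vy,zt); print(len(pts),"yaw",np.degrees(np.arctan2(*(B-A)[1::-1])),((A+B)/2).round(4))
cv2.imwrite("pics/c10.png",cv2.resize(c,None,fx=6,fy=6))
E
```

```text
t 24.5 p [ 0.5225 -0.0793  0.3556] yaw 82.78 zax [ 0.004 -0.001 -1.   ] F [1.38 0.24 0.37] M [ 0.009 -0.06   0.032] w 0.055 q [-0.233  0.034  1.736  0.     1.367 -0.107]
254 193
((48.10324478149414, 49.07674026489258), (41.00689697265625, 42.08888626098633), 97.50371551513672)
top [ 0.5221 -0.084   0.234 ] diam 0.031621516389568116
47 yaw -69.23443742671166 [ 0.5222 -0.0868  0.234 ]
```

```bash
python3 - <<'E'
from h import *
st(); g=snap("wrist","w10"); im=g["frame"]; s=snap("side","s10")
u,v=proj(g,[.5221,-.083,.234]).astype(int); x0,y0=u-45,v-45; c=im[y0:y0+90,x0:x0+90]
gr=cv2.cvtColor(c,cv2.COLOR_BGR2GRAY); m=(gr>235).astype(np.uint8); m=cv2.morphologyEx(m,cv2.MORPH_CLOSE,np.ones((9,9)));print([ ''.join('#' if gr[y,x]>240 else '+' if gr[y,x]>215 else '.' for x in range(20,80,1)) for y in range(20,80,3)].__str__().replace("', '","\n"))
d=(cv2.erode(m,np.ones((5,5)))>0)&(gr<236)
pts=np.argwhere(d)[:,::-1].astype(np.float32); r=cv2.minAreaRect(pts); vx,vy,px,py=cv2.fitLine(pts,cv2.DIST_HUBER,0,.01,.01).ravel(); zt=.234
A=onz(g,px+x0-15*vx,py+y0-15*vy,zt);B=onz(g,px+x0+15*vx,py+y0+15*vy,zt); print(len(pts),r,"yaw",np.degrees(np.arctan2(*(B-A)[1::-1])),((A+B)/2).round(4))
go([.5,-.199,.15],82.8)
E
```

```text
t 24.55 p [ 0.5234 -0.0796  0.3578] yaw 82.78 zax [ 0.008 -0.002 -1.   ] F [ 1.26 -0.56  2.63] M [ 0.048 -0.026  0.004] w 0.0549 q [-0.233  0.033  1.733 -0.     1.368 -0.107]
['............................................................
............................................................
............................................................
...............+++++++#######+++++++........................
............++#######################+++....................
.........++##############################++.................
.......++#########++.+#####################++...............
......+############+..++####################++..............
.....+##############++..+####################+..............
.....+################++..+##################++.............
.....+##################+...+#################+.............
......+##################++..+###############+..............
.......+###################+...+############+...............
........++###################+...+########+.................
............+#################+++++####+....................
...............+++################++........................
............................................................
............................................................
...............+##############+.............................
...............#################............................']
188 ((45.650455474853516, 54.96513366699219), (36.25608444213867, 14.387334823608398), 88.26429748535156) yaw -91.43895256155437 [ 0.5206 -0.092   0.234 ]
dp [-12.15  -0.74  20.37] rot [ 0.003  0.    -0.   ] yaw 82.8
```

```bash
python3 -m pendant '{"dp":[[-4,-0.2,0],[-9,-0.5,0],[-13,-0.8,0],[-13.7,-0.8,3],[-13.7,-0.8,8]],"delta_rot":[[0,0,0],[0,0,0],[0,0,0],[0,0,0],[0,0,0]]}' 0 30 >/dev/null; python3 -c "
from h import *
st();go([.4986,-.2146,.10],81.3)"
```

```text
t 25.275 p [ 0.4966 -0.2155  0.2718] yaw 82.67 zax [ 0.002 -0.001 -1.   ] F [0.64 1.03 0.3 ] M [0.002 0.007 0.006] w -0.0001 q [-0.49   0.123  1.809 -0.     1.206 -0.362]
dp [ 0.13  0.14 17.18] rot [0.003 0.001 0.024] yaw 81.3
```

```bash
python3 -m pendant '{"dp":[[0.1,0.14,4.5],[0.1,0.14,9.5],[0.1,0.14,14.5],[0.1,0.14,18],[0.1,0.14,19.5]],"delta_rot":[[0,0,0.02],[0,0,0.02],[0,0,0.02],[0,0,0.02],[0,0,0.02]]}' >/dev/null;python3 -m pendant '{"dp":[[0,0,0],[0,0,0],[0,0,0],[0,0,0],[0,0,0]],"delta_rot":[[0,0,0],[0,0,0],[0,0,0],[0,0,0],[0,0,0]]}' >/dev/null; python3 -c "
from h import *
st();go([.4986,-.2146,.06],81.3); snap('wrist','w11')"
```

```text
t 26.525 p [ 0.4982 -0.2134  0.0781] yaw 81.64 zax [ 0.001 -0.001 -1.   ] F [-0.19 -0.5   0.7 ] M [ 0.01  -0.001 -0.003] w 0.0003 q [-0.485  0.378  1.938  0.     0.824 -0.339]
dp [-0.12  0.06  1.82] rot [0.001 0.    0.006] yaw 81.3
```

Descending to touch the rocker pad (contact expected at TCP ≈ 0.057), then pressing it.

```bash
python3 -m pendant '{"dp":[[-0.12,0.05,0.5],[-0.12,0.05,1],[-0.12,0.05,1.5],[-0.12,0.05,1.9],[-0.12,0.05,2.1]],"delta_rot":[[0,0,0],[0,0,0],[0,0,0],[0,0,0],[0,0,0]]}' >/dev/null;python3 -c "
from h import *
st()"; python3 -m pendant '{"dp":[[0,0,0.1],[0,0,0.2],[0,0,0.3],[0,0,0.3],[0,0,0.3]],"delta_rot":[[0,0,0],[0,0,0],[0,0,0],[0,0,0],[0,0,0]]}' >/dev/null; python3 -c "
from h import *
st()"
```

```text
t 27.2 p [ 0.4979 -0.2149  0.0564] yaw 81.67 zax [-0.001 -0.001 -1.   ] F [-1.16 -0.86  3.64] M [-0.291  0.354 -0.012] w 0.0005 q [-4.870e-01  4.160e-01  1.941e+00 -1.000e-03  7.850e-01 -3.410e-01]
t 27.825 p [ 0.4986 -0.2149  0.0539] yaw 81.64 zax [ 0.001 -0.001 -1.   ] F [-1.36 -3.56  4.43] M [-0.493  0.183 -0.011] w 0.0003 q [-0.487  0.421  1.941 -0.     0.778 -0.341]
```

```bash
python3 -m pendant '{"dp":[[0,0,0.1],[0,0,0.2],[0,0,0.3],[0,0,0.35],[0,0,0.35]],"delta_rot":[[0,0,0],[0,0,0],[0,0,0],[0,0,0],[0,0,0]]}' >/dev/null;python3 -c "
from h import *
st()";  python3 -c "
from h import *
g=snap('side','s11'); st()
a,b=load('s10')['frame'].astype(int),g['frame'].astype(int)
u,v=proj(g,[.521,-.081,.2]).astype(int); print(a[v-5:v+6,u-3:u+4].mean((0,1)),b[v-5:v+6,u-3:u+4].mean((0,1)))"
```

```text
t 28.45 p [ 0.4986 -0.2161  0.0519] yaw 81.7 zax [ 0.001 -0.003 -1.   ] F [-5.06 -5.11 13.07] M [-0.75   0.897  0.036] w 0.0001 q [-0.488  0.425  1.941 -0.003  0.775 -0.341]
t 28.5 p [ 0.4986 -0.2161  0.0519] yaw 81.7 zax [ 0.001 -0.003 -1.   ] F [-5.54 -5.03 13.96] M [-0.812  0.907 -0.031] w 0.0001 q [-0.488  0.425  1.941 -0.003  0.775 -0.341]
[139.50649351 144.18181818 152.22077922] [139.90909091 144.37662338 152.58441558]
```

```bash
python3 -m pendant '{"dp":[[0,0,-0.5],[0,0,-4],[0,0,-9],[0,0,-14],[0,0,-19]],"delta_rot":[[0,0,0],[0,0,0],[0,0,0],[0,0,0],[0,0,0]]}' >/dev/null; python3 -m pendant '{"dp":[[-2,0,-5],[-4,0,-8],[-6,0,-8],[-6,0,-8],[-6,0,-8]],"delta_rot":[[0,0,0],[0,0,0],[0,0,0],[0,0,0],[0,0,0]]}' >/dev/null; python3 - <<'E'
from h import *
st(); g=snap("wrist","w12"); s=snap("side","s12"); t=snap("top","t12")
u,v=proj(s,[.5211,-.0814,.19]).astype(int); u2,v2=proj(g,[.51,-.15,.08]).astype(int);u2=np.clip(u2,130,380);v2=np.clip(v2,130,254);print(u2,v2)
a=cv2.resize(g["frame"][v2-130:v2+130,u2-130:u2+130],(400,400)); b=cv2.resize(s["frame"][v-40:v+40,u-40:u+40],(400,400),interpolation=cv2.INTER_CUBIC)
cv2.imwrite("pics/c12.png",np.hstack([a,b]))
a,b=load('top0')['frame'],t["frame"]; d=cv2.absdiff(a,b).max(2)>40; d=cv2.morphologyEx(d.astype(np.uint8),cv2.MORPH_OPEN,np.ones((2,2))); n,l,q,c=cv2.connectedComponentsWithStats(d); print(q[1:][q[1:,4]>6])
# brightness of the lamp body before/after switch (side view)
for k in("s10","s12"):
    f=load(k)["frame"]; print(k,f[v-12:v+8,u-5:u+6].mean((0,1)).round(0),f[v-20:v-8,u-5:u+6].mean((0,1)).round(0))
E
```

```text
t 29.75 p [ 0.4883 -0.2725  0.3171] yaw 81.62 zax [-0.004  0.004 -1.   ] F [ 0.46  0.65 -0.27] M [0.028 0.032 0.028] w 0.0002 q [-5.870e-01  1.270e-01  1.712e+00  1.000e-03  1.308e+00 -4.410e-01]
262 130
[[ 365  168   76   56 1197]
 [ 389  186    8    8   44]
 [ 173  192   16   13  154]
 [ 446  197    2    4    8]
 [ 285  201   13   14  116]
 [ 372  202   27   22  216]
 [ 439  212   13   14  105]
 [ 379  220    5    4   11]
 [ 338  224   47   52  482]
 [ 412  226    4    3    8]
 [ 428  227    5    4   11]
 [ 420  232   16   13  118]
 [ 352  254   10   13   82]
 [ 367  255    9   13   66]
 [ 403  262   20   19  175]
 [ 355  272   40   22  121]
 [ 321  279   29   45  263]
 [ 382  279    9    3   22]
 [ 399  287   11   13   56]
 [ 405  290   12   12   80]
 [ 290  325   33   59  315]
 [   0  335   61   41 1143]
 [ 208  351   37   33  348]
 [ 187  355   42   29  520]
 [   0  356    8   22  125]
 [   0  380   22    4   68]
 [ 258  381   19    3   49]
 [ 333  380   10    3   22]]
s10 [154. 158. 165.] [146. 157. 171.]
s12 [152. 157. 164.] [146. 156. 170.]
```

View pics/c12.png

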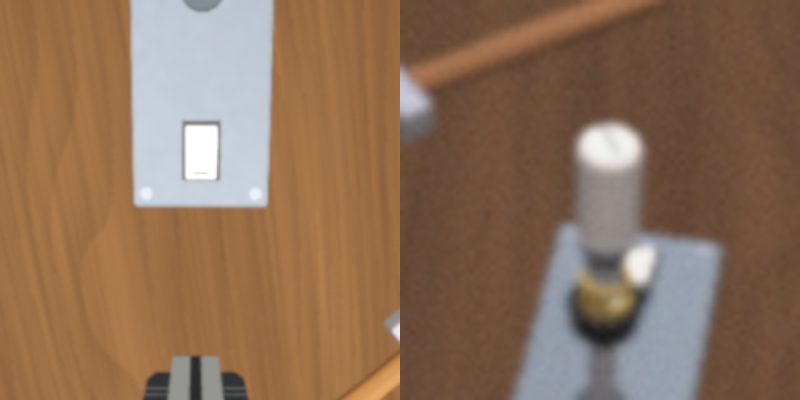

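```bash
python3 - <<'E'
from h import *
out={}
for k in("s7","s8","s10","s12"):
    s=load(k); u,v=proj(s,[.5211,-.0814,.234]).astype(int); f=s["frame"][v-14:v+34,u-12:u+13].astype(np.float32).sum(2)/3
    # cone/tube lower edge: row profile down the tube centre, subpixel crossing
    p=f[:,9:16].mean(1); g=np.diff(p); i=np.argmin(g[20:])+20; w=np.arange(i-2,i+3); out[k]=(w*-g[w]).sum()/(-g[w]).sum(); print(k,"tube lower edge row",v-14+out[k].round(2),"min",p.min())
s=load("s12")
for z in(.1725,.1685,.164): print(z,proj(s,[.5211,-.0634,z]).round(2))
E
```

```text
s7 tube lower edge row 145.92000000000002 min 35.714287
s8 tube lower edge row 160.41 min 35.000004
s10 tube lower edge row 160.41 min 77.33333
s12 tube lower edge row 160.46 min 76.66667
0.1725 [271.56 160.6 ]
0.1685 [271.51 161.65]
0.164 [271.46 162.83]
```

```bash
python3 - <<'E'
from h import *
for k in("s7","s8","s10","s12"):
    f=load(k)["frame"].astype(np.float32).sum(2)/3; p=f[150:175,269:275].mean(1); g=-np.diff(p); w=np.arange(5,16); gg=np.clip(g[w],3,None)-3; print(k,150.5+(w*gg).sum()/gg.sum(), p[4:18].round(0))
E
```

```text
s7 162.74804144685345 [137. 136. 137. 136. 136. 136. 136. 136. 126. 104.  84.  81.  95. 117.]
s8 161.32232307619637 [142. 140. 141. 139. 141. 139. 134. 116.  92.  78.  86. 101. 112. 124.]
s10 161.22267881144327 [141. 141. 140. 140. 140. 139. 133. 114.  91.  80.  85. 100. 112. 124.]
s12 161.26081939461662 [140. 140. 138. 137. 139. 139. 133. 114.  91.  78.  83. 100. 110. 122.]
```

```bash
python3 -c "
from h import *
st(); print(finish_job())"
```

```text
t 29.9 p [ 0.489  -0.2727  0.3183] yaw 81.68 zax [-0.002  0.002 -1.   ] F [ 0.59 -0.75  0.  ] M [ 0.016  0.027 -0.006] w -0.0 q [-0.587  0.126  1.711  0.     1.308 -0.442]
the job is handed in; nothing more can be done
None
```

I fitted the new lamp in the bench light's holder, released it there, pressed the rocker to on, and handed the job in at 29.9 s. I couldn't confirm the light by eye, because no glow shows in the pictures.

**What I did:** I took the small white lamp from the block and lined its pins up with the slots, which I read off the rim at a yaw of about -26°. I pressed it down against the spring (about 10 N at most), turned it clockwise until a small torque rose, let it rise and released it. I then pressed the rocker's raised end until it stopped, at about 13 N.

**Final checks:**
- **Lamp:** it stands upright and still. In the side view it sits 5.6 mm above the fully pressed position; 4.9–5.1 mm was expected for home. Its bar is at a yaw of about -70°.
- **Rocker:** its end went down about 5 mm to its bottom stop, and the wrist view shows it lying flat.
- **Surroundings:** the top view shows no change other than the arm, the lamp and its empty hole. The robot is clear, with readings near zero.

**What disagreed:**
- **Turn angle:** the gripper turned about 50° before I backed off, against a stop given as 41°. The lamp sprang back about 4° on release. I put this down to play in the slots and bore.
- **Stop torque:** the rise at the stop was weak, about 0.1 N·m, and not a clear hard stop.
- **Sideways force:** it reached about 6 N while the lamp rose, and I eased it by recentring.

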